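Set the colorimeter's filter dial and zero it

TASK

Get the colorimeter ready for the next series: with a fingertip on its rim, turn the big knurled filter dial click by click until it has clicked in with its white line at the long tick, then press the square zero key fully down and let it come up again. Only touch, do not grip: leave the light cap on the cuvette well and the small round key alone, do not lift the instrument or shove it across the bench, and leave the rack, bottles and glassware where they stand. Finish with the hand clear of everything.

Things in the scene. Friction and masses are not known exactly. Their poses are not given: they have to be found in the camera images.
- colorimeter: Bench colorimeter, grey case 190 x 260 mm (its x, y), 2.4 kg, loose on rubber feet; slides if pushed over about 15 N. Origin: centre of its underside, on the bench; x to the rear, y to the robot's left, z up. Panel 75 mm above the bench, with a 22 mm high hood at the rear (x 74 to 94 mm). On it, x, y in mm: dial axis (5, 60), square key (-52, -52), round key (-52, -102), capped well (40, -78).
- dial_center (a point): On the dial's upright axis at mid-height of its rim, 86 mm above the bench; fixed to the case. The dial: black disc 92 mm in diameter, upright knurled rim from 2 to 20 mm above the panel, flat top 20 mm (middle 22 mm) above the panel. On the robot's side the panel is bare from the rim to the case's edge, 54 mm. Friction coefficient of the rim about 0.9 (0.7 to 1.1).
- dial (a joint): Dial angle, rad, growing clockwise seen from above. Eight detents 0.785 rad apart from 0 to 5.498, stops just beyond the ends. The long tick is 3.927; it starts one to three clicks below. Takes about 0.06 N m (1.4 N at the rim) to leave a detent; past the crest, halfway, it springs on into the next one once the finger lets it.
- dial_line (a point): Outer end of the white line on the dial's top, 44 mm from the axis; turns with the dial.
- long_tick (a point): Middle of the long, broad tick printed on the panel at the rear side of the dial (13.5 x 5 mm; the seven other ticks are short, 4.5 mm, and thin), 57 mm from the axis. The dial's line points at it at 3.927 rad.
- zero_key_top (a point): Centre of the top of the square zero key, 24 x 24 mm, grey; 12 mm above the panel when up. Moves with the key.
- zero_key (a joint): Travel of the square zero key, m: 0 up, 0.004 fully down. Sprung: about 1 N to start, 3.5 N fully down; comes up by itself.
- mode_key_top (a point): Centre of the top of the small round mode key, 16 mm in diameter, 12 mm above the panel, 50 mm to the right of the zero key. To be left alone.
- mode_key (a joint): Travel of the round mode key, m: 0 up, 0.004 fully down.
- cap: Black light cap, flange 37 mm and knob 22 mm in diameter, loose on the collar of the cuvette well; its top is 32 mm above the panel. Origin: centre of its plug's underside, 2 mm above the panel. 30 g. To be left on.
- rack: White cuvette rack 116 x 44 x 30 mm (its x, y, z) on the bench to the right of the colorimeter, 30 to 60 mm from the case. Origin: centre of its underside. Bystander.
- cuvette0: Cuvette 12.5 x 12.5 x 45 mm standing loose in the rack, top 51 mm above the bench. Origin: centre of its underside. Bystander.
- cuvette1: Second cuvette, alike. Bystander.
- cuvette2: Third cuvette, alike. Bystander.
- dropper: Amber bottle 38 mm in diameter, 85 mm high, on the bench to the left of the colorimeter. Origin: centre of its underside. Bystander.
- beaker: Glass beaker 64 mm in diameter, 85 mm high, on the bench to the left of the colorimeter. Origin: centre of its underside. Bystander.
- reagent: White reagent bottle 60 mm in diameter, 125 mm high, far left on the bench. Origin: centre of its underside. Bystander.
- petri: Glass dish 90 mm in diameter, 16 mm high, far right on the bench. Origin: centre of its underside. Bystander.
- battery: Flat battery 22 x 62 x 66 mm with two brass tabs (to 84 mm), far right on the bench. Origin: centre of its underside. Bystander.
There are look-alikes about, which are no part of the job. There is more than one size of the cap; the job needs the smaller.

How it is judged:
On the way, in this order (a step that is already met when the one before it is completed fails the run):
1. the filter dial has clicked in with its white line at the long tick (value of joint dial between 3.837 and 4.017 rad), for 0.2 s.
2. then the square zero key is pressed fully down (value of joint zero_key above 0.0033 m), for 0.05 s.
At the end, for the whole second after the job is handed in: The dial rests in the detent at the long tick (within 0.09 rad), the zero key has been pressed and is up again, the colorimeter is within 20 mm of where it stood and flat on the bench, the light cap is on the well, and every bystander is within 20 mm of where it stood (all of step 1 and velocity of joint dial below 0.05 rad/s and value of joint each of zero_key, mode_key below 0.0008 m and distance of each of colorimeter, rack, cuvette0, cuvette1, cuvette2, dropper, beaker, reagent, petri, battery from where it was at the start of the episode below 0.02 m and angle between colorimeter's own z axis and vertical below 0.03 rad and z of cap in the frame of colorimeter below 0.082 m and distance of cap from where it was at the start of the episode below 0.025 m); the robot touches nothing.
It fails at once if the colorimeter is lifted or shoved more than 20 mm (distance of colorimeter from where it was at the start of the episode above 0.02 m or height (world z) of colorimeter above 0.008 m).
It fails at once if the light cap is lifted off the well (z of cap in the frame of colorimeter above 0.083 m).
It fails at once if the round mode key is pressed (value of joint mode_key above 0.002 m).
It fails at once if a bystander is lifted or pushed more than 20 mm away (not (distance of each of rack, cuvette0, cuvette1, cuvette2, dropper, beaker, reagent, petri, battery from where it was at the start of the episode below 0.02 m)).
It also fails if it takes over 72 s, if anything falls off the work surface, if the arm or the gripper's body presses on something with over 40 N, if the wrist force passes 120 N, or if a joint passes its speed limit or range.

ROBOT

A 7-joint arm with a two-finger parallel gripper is mounted at the origin on the work surface. World frame = base frame: x ahead of the robot, y to its left, z up, the work surface at z = 0. Lengths are in m, angles in rad, forces in N, time in s.
With the tool pointing down it reaches from about 0.425 to 1.025 m from the base axis. Payload 3.6 kg.
Tool frame: the origin (TCP) lies at the very end of the fingers, on their centre line; the grasp point (between the pads) lies 19 mm behind it; z points along the fingers, y is the direction in which the jaws open and shut (so a half turn about z gives the same grasp; the last joint's range is limited). The gripper opens to 85 mm and grips with 20 to 120 N. Pads are 22 mm wide; open, the fingers measure 114 mm over their backs; the gripper's body (76 mm by 85 mm) begins 54 mm behind the grasp point. The pads swing forward as they close: fully open they stand 13 mm farther back than shut.
Start: joints at [1.063, 0.591, 0.048, 1.609, -0.033, 0.943, -0.034], TCP at [0.292, -0.664, 0.231] pointing down, gripper open.
Joint ranges: [-2.69, 2.69], [-0.47, 2.24], [-1.27, 1.36], [0.19, 2.51], [-1.53, 4.68], [0.08, 2.07], [-3.09, 3.09]. Speed limits (rad/s): [2.57, 2.57, 3.14, 3.14, 3.14, 3.14, 3.14].

INTERFACE

Orientations are given as a unit quaternion [x, y, z, w].
In Python, from station import env, viewer gives the robot as it stands.
- The arm moves only by the tool step_arm, never from a script. Its argument "steps" is a list of rows, each a list of 4 numbers: the shift along the world's x, y, z in m, then the turn about the world's z in rad. A call has 1 to 10 rows; each row is the pose to reach, as a shift and turn from the pose commanded when the call began; what a row does not reach only later rows make up. A row lasts 1/12 s, in which the tool goes at most 41.7 mm and 7.16 degrees, less where a joint would pass 70% of its speed; a pose out of reach is approached as far as the arm can. A call with a gripper value outside its range is refused whole. "gripper" is the opening, from -1 (shut) to 1 (fully open), set as the call begins (left out, the last holds). The fingers move at their own pace and stop on an object; the grip force is fixed at half the most. Time passes only in rows, so rows that repeat a pose let the fingers close. It gives the time, the measured TCP pose, the force and the opening at its end, in the units of the state.
- env.state(): the state, without advancing time (a new reading comes with each control period).
- viewer.camera(name): name is "scene" or "top" or "wrist"; returns the picture (400x640x3 uint8, red, green, blue); there is no depth.
- viewer.get_calibration(name): a dict with "fovy" (degrees; the focal length in pixels is half the picture's height over the tangent of half this angle, whatever the lens; pixels are square), "cx", "cy" (the principal point, pixels), "view" (4x4, takes a point from world to camera coordinates); the wrist camera has in their place "T_tool_cam" (4x4, takes a point from camera to tool coordinates, whose origin is the TCP and whose axes are the flange's). Camera axes: x right, y down, z forward; pixel columns grow to the right and rows downward; lengths in m; the calibration is good to about 2 mm. A picture is of the moment at which its call begins: read the wrist's pose just before it. get_calibration takes no time and is no camera call.
- env.finish_job(): hands the job in, once; it reports no verdict.
Trained networks look in the newest picture that a camera, given by its name, has taken for a name from the list of things; names that differ only in an ending like _2 or _b are one class to them, and where a whole thing is asked for, a point or a joint stands for the part that bears it (a point fixed in the world has none). Each returns a list of dicts, best first, with "score" (0 to 1); they miss things now and then, are a little off and sometimes report something else, mostly with a low value. They report only what shows in the picture. A call takes as long as a camera call. They do not tell look-alikes from the thing itself.
- viewer.spot_in(camera, label): "position" ([x, y, z] in m, in world coordinates, good to about 4 mm: the middle of the surface that is visible of it).
The state is a dict: "time_s": time; "joint_positions": joint angles; "joint_vel": joint speeds; "tau": joint torques, N m; "eef_pos": TCP position; "tool_rot": TCP orientation; "wrist_force": force on the tool from outside, world axes, zero at the start; "ft_torque": the same for the moment, N m; "width": finger opening in m.
Only numpy, scipy, OpenCV 4.12 (cv2) and the standard library are available. Lean on these libraries where they do the work, as an engineer would, in place of code of your own. Each camera call takes 0.05 s, during which the arm holds its last target.

## Working session

There is one attempt and no reset: what is moved stays moved. The work goes in short steps, Python scripts to look and compute and a tool call to move; the robot and the scene stay as the last step left them, time stands still between calls to the robot, and variables do not carry over. Pictures are saved under pics/ and viewed, and the job is handed in when it is done.

Besides the shell and the picture viewer there is one more tool, called after ">>>" as a command line: name --pt "numbers of a row" for each row, then --argument value for the rest. step_arm: Moves the arm, as the interface text tells. Its arguments: {"type":"object","properties":{"steps":{"type":"array","items":{"type":"array","items":{"type":"number"}}},"gripper":{"type":"number"}},"required":["steps"]}

```bash
ls; mkdir -p pics
python3 - <<'E'
from station import env, viewer
import cv2
s=env.state(); print({k:(v if not hasattr(v,'round') else v.round(3)) if not isinstance(v,list) else [round(x,3) for x in v] for k,v in s.items()})
for n in ['scene','top']:
    im=viewer.camera(n); cv2.imwrite(f'pics/{n}0.png',im[:,:,::-1])
    c=viewer.get_calibration(n); print(n,c)
    for l in ['colorimeter','dial_center','dial_line','long_tick','zero_key_top','mode_key_top','cap']:
        print(l,[(round(d['score'],2),[round(float(x),3) for x in d['position']]) for d in viewer.spot_in(n,l)])
print(viewer.get_calibration('wrist'))
E
```

```text
pics
{'time_s': 0.0, 'joint_positions': array([ 1.064,  0.592,  0.048,  1.61 , -0.033,  0.943, -0.034]), 'joint_vel': array([ 0.   , -0.001,  0.   , -0.   , -0.   , -0.   ,  0.   ]), 'tau': array([-0.0000e+00, -5.4869e+01,  1.5470e+00, -1.9812e+01,  9.0000e-03,
        9.0000e-03, -0.0000e+00]), 'eef_pos': array([ 0.291, -0.663,  0.23 ]), 'tool_rot': array([ 0.979,  0.205, -0.   , -0.001]), 'wrist_force': array([-0.684,  0.834,  0.994]), 'ft_torque': array([-0.02 ,  0.031, -0.044]), 'width': 0.08560767249847115}
scene {'fovy': 55.53033681745487, 'cx': 319.7924846964363, 'cy': 206.005173696477, 'view': array([[ 0.32966296,  0.94409181,  0.00360388, -0.14316062],
       [ 0.62644889, -0.2158877 , -0.74896882, -0.26932435],
       [-0.70631729,  0.24916492, -0.66259545,  1.54551079],
       [ 0.        ,  0.        ,  0.        ,  1.        ]])}
colorimeter [(0.79, [0.602, -0.071, 0.08]), (0.59, [0.636, 0.095, 0.046])]
dial_center [(0.82, [0.603, -0.067, 0.075])]
dial_line [(0.88, [0.57, -0.009, 0.093]), (0.31, [0.599, -0.073, 0.07])]
long_tick []
zero_key_top [(0.41, [0.491, -0.103, 0.
[... 499 characters left out ...]
39, -0.062, 0.074])]
dial_line [(0.65, [0.558, -0.003, 0.099])]
long_tick [(0.97, [0.539, -0.063, 0.073])]
zero_key_top [(0.59, [0.56, -0.006, 0.098])]
mode_key_top []
cap [(0.68, [0.559, -0.004, 0.098]), (0.63, [0.65, -0.312, 0.015]), (0.59, [0.567, -0.147, 0.088])]
{'fovy': 62.44249852672823, 'cx': 317.166290907533, 'cy': 200.5007430114642, 'T_tool_cam': array([[-3.62455187e-04, -9.61995315e-01, -2.73065712e-01,
         6.98238665e-02],
       [ 9.99998394e-01, -8.28020823e-04,  1.58971826e-03,
        -5.36382756e-04],
       [-1.75540561e-03, -2.73064697e-01,  9.61994069e-01,
        -1.43853595e-01],
       [ 0.00000000e+00,  0.00000000e+00,  0.00000000e+00,
         1.00000000e+00]])}
```

View pics/scene0.png

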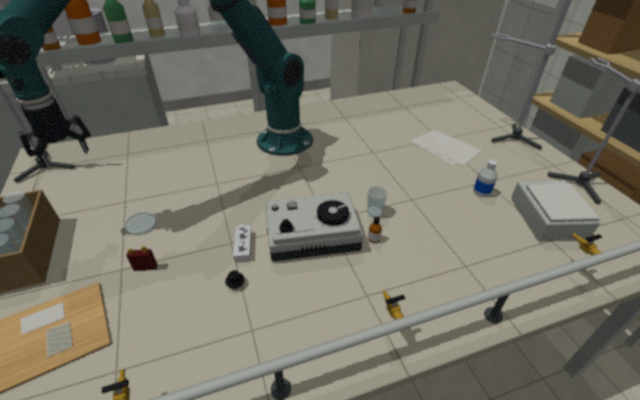

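View pics/top0.png

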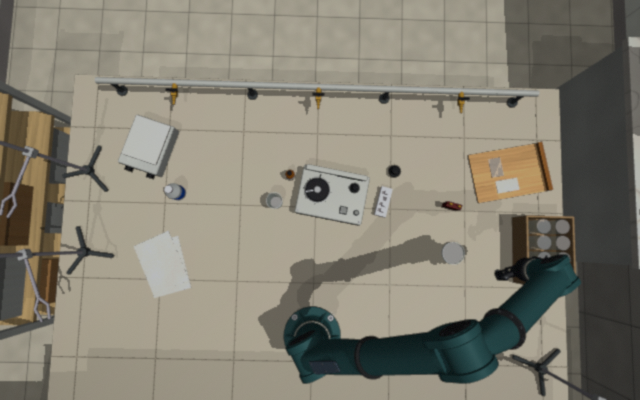

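Run:
```python
import cv2
im=cv2.imread('pics/top0.png'); c=im[130:280,235:400]; cv2.imwrite('pics/top0c.png',cv2.resize(c,None,fx=4,fy=4,interpolation=cv2.INTER_CUBIC)[:600])
```

```text
(no output)
```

View pics/top0c.png

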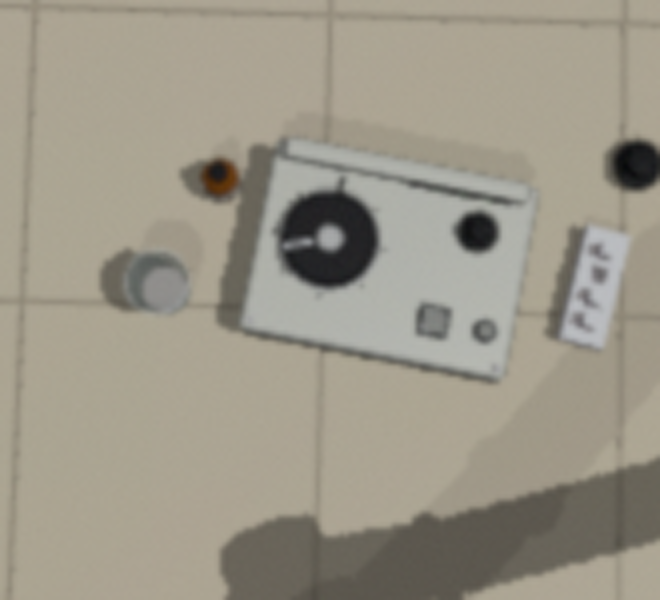

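The top view shows the colorimeter at about (332,195), with the dial at (317,190). Its white line points left to about (306,191), and the long tick is at (320,176). The capped well is at (354,188), the square key at (343,210) and the round key at (356,212).

Look-alikes:
- **Cap:** the larger loose black cap at (394,171) stands on the bench. The one on the well is the job's cap, and it stays put.
- **Grey box:** the one at (148,145) looks like a colorimeter but has no dial.

Next I'll locate the case from the pixels and work out a viewing pose.

```bash
cat > h.py <<'E'
import numpy as np, cv2
from station import env, viewer
from scipy.spatial.transform import Rotation as R
from scipy.optimize import least_squares
def cam(name, s=None):
    c=viewer.get_calibration(name)
    f=200/np.tan(np.radians(c['fovy'])/2)
    K=np.array([[f,0,c['cx']],[0,f,c['cy']],[0,0,1]])
    if name=='wrist':
        T=np.eye(4);T[:3,:3]=R.from_quat(s['tool_rot']).as_matrix();T[:3,3]=s['eef_pos']
        V=np.linalg.inv(T@np.array(c['T_tool_cam']))
    else: V=np.array(c['view'])
    return K,V
def toworld(K,V,px,z):
    Vi=np.linalg.inv(V); d=Vi[:3,:3]@np.linalg.solve(K,np.array([px[0],px[1],1.])); o=Vi[:3,3]
    return o+d*(z-o[2])/d[2]
def proj(K,V,P):
    P=np.atleast_2d(P); q=(V[:3,:3]@P.T).T+V[:3,3]; q=(K@q.T).T; return q[:,:2]/q[:,2:]
def fit(K,V,pts):  # pts: list of (local xyz mm, px)
    L=np.array([p[0] for p in pts],float)/1000; X=np.array([p[1] for p in pts],float)
    def w(p):
        c,s=np.cos(p[2]),np.sin(p[2]); return np.c_[p[0]+c*L[:,0]-s*L[:,1],p[1]+s*L[:,0]+c*L[:,1],L[:,2]]
    r=least_squares(lambda p:(proj(K,V,w(p))-X).ravel(),[0.55,-0.06,0])
    return r.x,r.fun.reshape(-1,2)
def grab(fn,scale=None):
    s=env.state(); im=viewer.camera('wrist'); cv2.imwrite(f'pics/{fn}.png',im[:,:,::-1]); return s,im
E
python3 - <<'E'
from h import *
K,V=cam('top')
g=lambda x,y:(235+x/4-.375,130+y/4-.375)
pts=[((5,60,96.5),g(329,239)),((40,-78,107),g(477,231)),((-52,-52,87),g(433,321)),((-52,-102,87),g(484,330)),((-95,130,75),g(241,329)),((-95,-130,75),g(499,381))]
p,res=fit(K,V,pts); print(p.round(4),np.degrees(p[2]).round(1)); print(res.round(1))
c,s=np.cos(p[2]),np.sin(p[2]);Rz=np.array([[c,-s],[s,c]])
dc=p[:2]+Rz@[.005,.06]
l=toworld(K,V,g(284,244),.096)[:2]-dc; t=toworld(K,V,g(341,183),.075)[:2]-dc
print(dc,np.linalg.norm(l),np.linalg.norm(t)); print(np.degrees(np.arctan2(l[1],l[0])-p[2]),np.degrees(np.arctan2(t[1],t[0])-p[2]))
for n,v in dict(zero=(-52,-52),mode=(-52,-102)).items(): print(n,p[:2]+Rz@(np.array(v)/1000))
E
```

```text
[ 0.5439 -0.0638 -0.1712] -9.8
[[-0.2 -0.1]
 [ 0.5 -0.4]
 [-0.2  0. ]
 [ 0.   0.3]
 [-1.3  0. ]
 [ 1.1  0.2]]
[ 0.5590021  -0.00552937] 0.04226277314273364 0.05784824276636713
108.37124459116025 -1.0000744599856883
zero [ 0.48375603 -0.10618238]
mode [ 0.47523853 -0.15545156]
```

>>> step_arm --pt "0.01 0.03 0.02 -0.05" --pt "0.02 0.065 0.03 -0.1" --pt "0.03 0.1 0.04 -0.15" --pt "0.04 0.135 0.04 -0.2" --pt "0.05 0.17 0.04 -0.25" --pt "0.06 0.205 0.04 -0.3" --pt "0.07 0.24 0.04 -0.35" --pt "0.08 0.275 0.04 -0.4" --pt "0.09 0.31 0.04 -0.45" --pt "0.1 0.345 0.04 -0.5" --gripper -1

```text
time_s: 1.63
eef_pos: [0.3918, -0.3172, 0.2716]
tool_rot: [0.999, -0.044, 0.0, 0.0]
wrist_force: [-0.1, -0.0, 0.1]
width: 0.0001
```

>>> step_arm --pt "0.01 0.035 0 -0.03" --pt "0.02 0.07 0 -0.06" --pt "0.03 0.105 0 -0.08" --pt "0.04 0.14 0 -0.08" --pt "0.05 0.175 0 -0.08" --pt "0.06 0.21 0 -0.08" --pt "0.07 0.235 0 -0.08" --pt "0.07 0.25 0 -0.08" --pt "0.07 0.25 0 -0.08"

```text
time_s: 2.38
eef_pos: [0.4623, -0.0645, 0.2716]
tool_rot: [0.997, -0.079, 0.0, -0.001]
wrist_force: [-0.2, 0.3, 0.6]
width: -0.0004
```

Run:
```python
from h import *
s,im=grab('w1'); print(s['eef_pos'],R.from_quat(s['tool_rot']).as_matrix().round(3),s['wrist_force'],s['width'],s['time_s'])
```

```text
[ 0.46234106 -0.06451573  0.27159643] [[ 0.987 -0.158  0.001]
 [-0.158 -0.987  0.002]
 [ 0.001 -0.002 -1.   ]] [-0.24904476  0.34884894  0.56303076] -0.00035193158245559416 2.3833
```

View pics/w1.png

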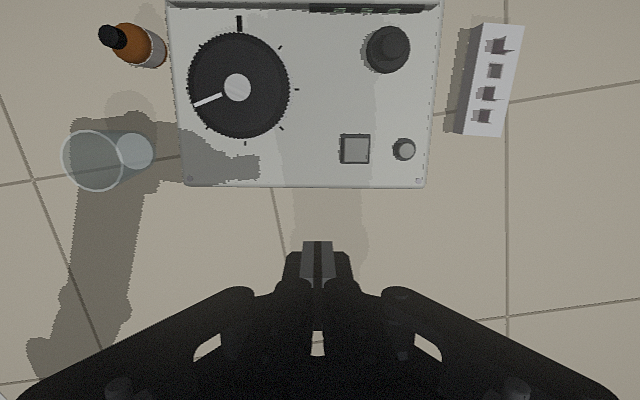

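The wrist view shows the dial at (238,88), its line end at (193,107) and the long tick at (239,23). The square key is at (355,148), the round key at (404,149) and the cap at (388,49). The line appears to fall between two detents, so I'll measure it more carefully.

Run:
```python
from h import *
K,V=cam('wrist',env.state())
pts=[((-52,-52,87),(354.5,148.5)),((-52,-102,87),(403.5,149)),((40,-78,107),(388,47)),((-95,130,75),(184,187)),((-95,-130,75),(427,187)),((5,60,96.8),(237,87.5))]
p,res=fit(K,V,pts); print(p.round(4),np.degrees(p[2]).round(2)); print(res.round(1))
c,s=np.cos(p[2]),np.sin(p[2]);Rz=np.array([[c,-s],[s,c]])
dc=p[:2]+Rz@[.005,.06]; print('dial',dc)
for n,px,z in [('lineout',(193,107),.095),('linein',(221,95),.095),('hub',(237,87.5),.097),('tick',(239,23),.075),('t45',(280,47),.075),('t90',(297,89),.075),('t135',(281,128),.075),('t180',(245,143),.075)]:
    w=toworld(K,V,px,z)[:2]-dc; w=Rz.T@w; print(n,(w*1000).round(1),np.linalg.norm(w).round(4),np.degrees(np.arctan2(w[1],w[0])).round(1))
im=cv2.imread('pics/w1.png')[5:165,165:335]; cv2.imwrite('pics/w1c.png',cv2.resize(im,None,fx=3.5,fy=3.5,interpolation=cv2.INTER_CUBIC))
```

```text
[ 0.5445 -0.0653 -0.1593] -9.13
[[ 0.4  0.6]
 [ 1.8 -0. ]
 [ 2.8 -3. ]
 [-3.1  2. ]
 [-1.   1.2]
 [-1.6  0.8]]
dial [ 0.55896076 -0.00682421]
lineout [-16.4  41.2] 0.0443 111.7
linein [-5.8 14.2] 0.0153 112.2
hub [ 0.6 -1.5] 0.0017 -67.2
tick [58.7 -2.3] 0.0587 -2.2
t45 [ 38.1 -39.7] 0.055 -46.2
t90 [  0.3 -55.1] 0.0551 -89.7
t135 [-37.  -38.2] 0.0532 -134.1
t180 [-51.9  -1. ] 0.0519 -178.9
```

View pics/w1c.png

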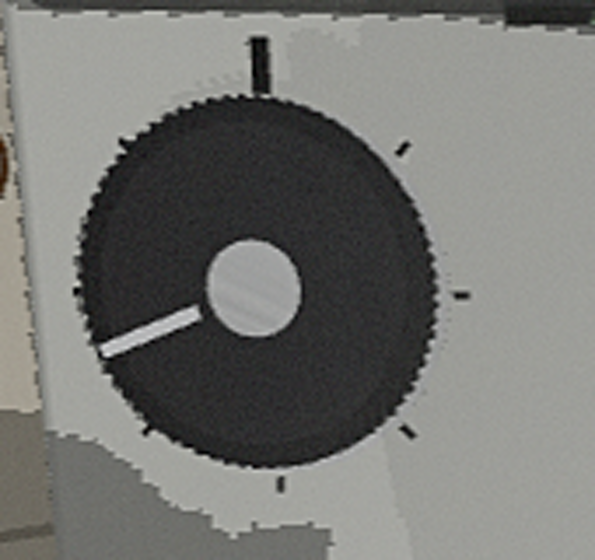

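Both cameras put the line at about 112° counter-clockwise of the long tick, almost on the crest between the 90° and 135° ticks. That makes the dial angle about 1.97 rad, so I'll have to turn and look again. I'll descend at the robot's side of the rim with a stand-off.

>>> step_arm --pt "0.007 0.01 -0.02 0.1" --pt "0.014 0.02 -0.045 0.2" --pt "0.021 0.03 -0.07 0.3" --pt "0.027 0.04 -0.1 0.42" --pt "0.027 0.04 -0.125 0.42" --pt "0.027 0.04 -0.145 0.42" --pt "0.027 0.04 -0.16 0.42" --pt "0.027 0.04 -0.16 0.42"

```text
time_s: 3.1
eef_pos: [0.4864, -0.0308, 0.1088]
tool_rot: [0.992, 0.125, -0.003, 0.0]
wrist_force: [-0.2, -1.0, -0.3]
width: 0.0
```

Run:
```python
from h import *
s,im=grab('w2'); print(s['eef_pos'],np.degrees(R.from_quat(s['tool_rot']).as_euler('xyz')),s['wrist_force'],s['time_s'])
```

```text
[ 0.48641187 -0.03081505  0.10875381] [-179.98187044    0.34320489   14.4042612 ] [-0.18026867 -0.97500406 -0.28101734] 3.1
```

View pics/w2.png

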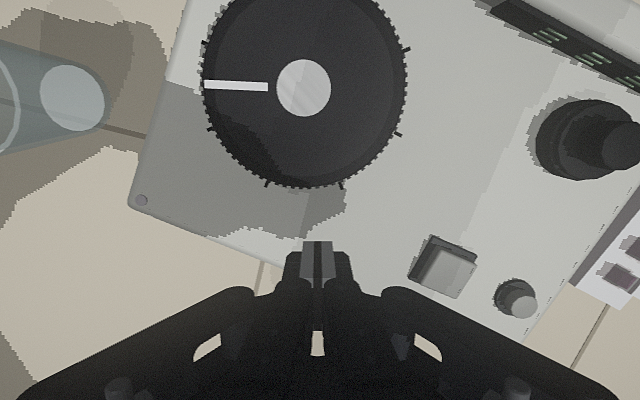

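>>> step_arm --pt "0.0 0.0 -0.01 0" --pt "0.0 0.0 -0.02 0" --pt "0 0 -0.026 0" --pt "0 0 -0.026 0" --pt "0 0 -0.026 0"

```text
time_s: 3.57
eef_pos: [0.4884, -0.0289, 0.0852]
tool_rot: [0.992, 0.127, -0.0, 0.0]
wrist_force: [0.5, -0.1, 0.3]
width: -0.0002
```

```bash
cat > st.py <<'E'
from h import *
dc=np.array([.559,-.006])
s=env.state(); q=s['eef_pos'][:2]-dc
f=s['wrist_force']; u=q/np.linalg.norm(q); t=np.array([u[1],-u[0]])
print('pos',s['eef_pos'].round(4),'yaw',np.degrees(R.from_quat(s['tool_rot']).as_euler('xyz')).round(2),'r',np.linalg.norm(q).round(4),'th',np.degrees(np.arctan2(q[1],q[0]))%360,'F',f.round(2),'Fr',(f[:2]@u).round(2),'Ft(cw)',(f[:2]@t).round(2),'t',s['time_s'])
E
python3 st.py
```

```text
pos [ 0.4884 -0.0289  0.0852] yaw [-1.800e+02  2.000e-02  1.454e+01] r 0.0742 th 197.93530231157996 F [ 0.51 -0.13  0.29] Fr -0.45 Ft(cw) -0.28 t 3.5667
```

>>> step_arm --pt "0.004 0.001 0 0" --pt "0.008 0.002 0 0" --pt "0.012 0.003 0 0" --pt "0.0135 0.0035 0 0" --pt "0.0135 0.0035 0 0"

```text
time_s: 3.98
eef_pos: [0.5032, -0.025, 0.0856]
tool_rot: [0.992, 0.127, 0.001, -0.0]
wrist_force: [0.1, -0.5, 0.5]
width: -0.0002
```

>>> step_arm --pt "0.001 0.00025 0 0" --pt "0.002 0.0005 0 0" --pt "0.002 0.0005 0 0"

```text
time_s: 4.23
eef_pos: [0.5041, -0.0248, 0.0853]
tool_rot: [0.992, 0.127, 0.0, 0.0]
wrist_force: [0.6, 0.2, 1.3]
width: -0.0003
```

```bash
python3 st.py
```

```text
pos [ 0.5041 -0.0248  0.0853] yaw [ 1.800e+02 -1.000e-02  1.454e+01] r 0.058 th 198.90590045037482 F [0.57 0.19 1.33] Fr -0.6 Ft(cw) -0.01 t 4.2333
```

>>> step_arm --pt "0.001 0.00025 0 0" --pt "0.001 0.00025 0 0"

```text
time_s: 4.4
eef_pos: [0.5051, -0.0246, 0.0853]
tool_rot: [0.992, 0.127, 0.0, -0.0]
wrist_force: [-0.6, 0.3, 0.8]
width: 0.0
```

>>> step_arm --pt "0.001 0.00025 0 0" --pt "0.001 0.00025 0 0"

```text
time_s: 4.57
eef_pos: [0.5056, -0.0244, 0.0852]
tool_rot: [0.992, 0.127, -0.0, 0.0]
wrist_force: [-1.2, -0.2, 0.6]
width: 0.0001
```

>>> step_arm --pt "0.001 0.00025 0 0" --pt "0.001 0.00025 0 0"

```text
time_s: 4.73
eef_pos: [0.5057, -0.0243, 0.0851]
tool_rot: [0.992, 0.127, -0.001, 0.0]
wrist_force: [-2.0, -0.6, 1.9]
width: 0.0002
```

```bash
python3 st.py
```

```text
pos [ 0.5057 -0.0243  0.0851] yaw [-1.7999e+02  1.6000e-01  1.4540e+01] r 0.0563 th 198.95130416332412 F [-1.96 -0.61  1.88] Fr 2.06 Ft(cw) 0.06 t 4.7333
```

```bash
cat > arc.py <<'E'
import sys,numpy as np
# args: th0 rc0 th1 rc1 n  dyaw_total_deg
dc=np.array([.559,-.006])
th0,r0,th1,r1,n,dy=[float(a) for a in sys.argv[1:]]
p=lambda th,r: dc+r*np.array([np.cos(np.radians(th)),np.sin(np.radians(th))])
c0=p(th0,r0)
print([[round(float(x),4) for x in (*(p(th0+(th1-th0)*k/n, r0+(r1-r0)*min(1,k/3))-c0),0)]+[round(float(np.radians(dy*k/n)),3)] for k in range(1,int(n)+1)])
E
python3 arc.py 199 .0542 172 .051 6 -25
```

```text
[[-0.0002, 0.0043, 0.0, -0.073], [-0.0, 0.0086, 0.0, -0.145], [0.0005, 0.0128, 0.0, -0.218], [0.0003, 0.0168, 0.0, -0.291], [0.0003, 0.0208, 0.0, -0.364], [0.0007, 0.0247, 0.0, -0.436]]
```

>>> step_arm --pt "0.0015 0.0005 0 0" --pt "0.003 0.001 0 0" --pt "0.003 0.001 0 0"

```text
time_s: 4.98
eef_pos: [0.5057, -0.0241, 0.0849]
tool_rot: [0.992, 0.126, -0.004, 0.0]
wrist_force: [-7.3, -1.8, 6.6]
width: -0.0
```

```bash
python3 st.py;python3 arc.py 199 .051 172 .051 6 -25
```

```text
pos [ 0.5057 -0.0241  0.0849] yaw [-179.97    0.51   14.51] r 0.0563 th 198.77864360763306 F [-7.29 -1.79  6.57] Fr 7.48 Ft(cw) 0.66 t 4.9833
[[-0.0012, 0.0038, 0.0, -0.073], [-0.002, 0.0077, 0.0, -0.145], [-0.0025, 0.0117, 0.0, -0.218], [-0.0028, 0.0157, 0.0, -0.291], [-0.0027, 0.0197, 0.0, -0.364], [-0.0023, 0.0237, 0.0, -0.436]]
```

>>> step_arm --pt "-0.0005 0.0 0.001 0" --pt "-0.0005 0.0 0.002 0" --pt "-0.0005 0.0 0.002 0"

```text
time_s: 5.23
eef_pos: [0.5057, -0.0237, 0.0863]
tool_rot: [0.992, 0.126, -0.004, 0.0]
wrist_force: [-5.6, -2.1, -3.5]
width: -0.0001
```

```bash
python3 st.py
```

```text
pos [ 0.5057 -0.0237  0.0863] yaw [-179.95    0.43   14.52] r 0.0562 th 198.3962747146668 F [-5.58 -2.14 -3.53] Fr 5.97 Ft(cw) -0.27 t 5.2333
```

Contact force is now about 6 N. Next is the first arc.

>>> step_arm --pt "-0.0012 0.0038 0.0 -0.073" --pt "-0.002 0.0077 0.0 -0.145" --pt "-0.0025 0.0117 0.0 -0.218" --pt "-0.0028 0.0157 0.0 -0.291"

```text
time_s: 5.57
eef_pos: [0.5028, -0.0069, 0.0863]
tool_rot: [1.0, -0.02, -0.004, 0.0]
wrist_force: [-5.2, 0.9, -1.6]
width: -0.0002
```

```bash
python3 st.py
python3 - <<'E'
from h import *
grab('w3')
E
```

```text
pos [ 0.5028 -0.0069  0.0863] yaw [179.99   0.45  -2.32] r 0.0562 th 180.9395724167341 F [-5.16  0.87 -1.61] Fr 5.14 Ft(cw) 0.95 t 5.5667
```

View pics/w3.png

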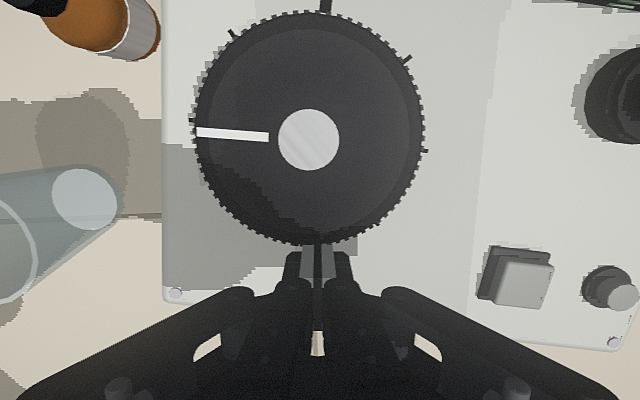

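```bash
python3 arc.py 181 .051 145 .051 6 -36
```

```text
[[0.0002, 0.0053, 0.0, -0.105], [0.0009, 0.0106, 0.0, -0.209], [0.0022, 0.0158, 0.0, -0.314], [0.004, 0.0208, 0.0, -0.419], [0.0064, 0.0256, 0.0, -0.524], [0.0092, 0.0301, 0.0, -0.628]]
```

>>> step_arm --pt "0.0002 0.0053 0 -0.105" --pt "0.0009 0.0106 0 -0.209" --pt "0.0022 0.0158 0 -0.314"

```text
time_s: 5.87
eef_pos: [0.5047, 0.0091, 0.0863]
tool_rot: [0.984, -0.177, -0.004, 0.001]
wrist_force: [-6.2, 1.1, -1.5]
width: 0.0002
```

```bash
python3 st.py; python3 arc.py 163 .051 145 .051 3 -18
```

```text
pos [0.5047 0.0091 0.0863] yaw [179.85   0.47 -20.38] r 0.0564 th 164.4434958038764 F [-6.2   1.09 -1.51] Fr 6.26 Ft(cw) -0.61 t 5.8667
[[0.0018, 0.005, 0.0, -0.105], [0.0042, 0.0098, 0.0, -0.209], [0.007, 0.0143, 0.0, -0.314]]
```

>>> step_arm --pt "0.0018 0.005 0 -0.105" --pt "0.0042 0.0098 0 -0.209" --pt "0.007 0.0143 0 -0.314" --pt "0.007 0.0143 0 -0.314"

```text
time_s: 6.2
eef_pos: [0.5133, 0.0271, 0.0863]
tool_rot: [0.945, -0.326, -0.003, -0.0]
wrist_force: [-5.2, 5.5, -3.0]
width: 0.0002
```

```bash
python3 st.py
python3 - <<'E'
from h import *
grab('w4')
E
```

```text
pos [0.5133 0.0271 0.0863] yaw [179.92   0.39 -38.05] r 0.0564 th 144.11285848485943 F [-5.17  5.54 -3.  ] Fr 7.44 Ft(cw) 1.46 t 6.2
```

View pics/w4.png

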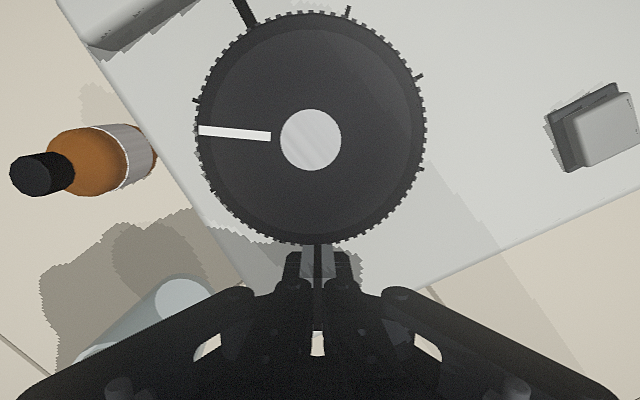

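Run:
```python
from h import *
K,V=cam('top'); g=lambda x,y:(235+x/4-.375,130+y/4-.375)
print('beaker',toworld(K,V,g(157,282),.085),'dropper',toworld(K,V,g(215,174),.08))
```

```text
beaker [0.5146713  0.15614089 0.085     ] dropper [0.62063219 0.10471561 0.08      ]
```

>>> step_arm --pt "-0.005 0.0035 0 0" --pt "-0.0095 0.007 0 0" --pt "-0.0125 0.004 0 0.1" --pt "-0.0145 -0.003 0 0.2" --pt "-0.0165 -0.01 0 0.3" --pt "-0.0185 -0.018 0 0.4" --pt "-0.0195 -0.026 0 0.5" --pt "-0.0195 -0.034 0 0.6" --pt "-0.0195 -0.04 0 0.6"

```text
time_s: 7.0
eef_pos: [0.4982, -0.0182, 0.0879]
tool_rot: [0.999, -0.032, 0.002, -0.0]
wrist_force: [-0.6, 0.4, 0.4]
width: -0.0001
```

```bash
python3 st.py
python3 - <<'E'
from h import *
grab('w5')
E
```

```text
pos [ 0.4982 -0.0182  0.0879] yaw [-179.97   -0.23   -3.71] r 0.0621 th 191.34663405316127 F [-0.58  0.35  0.44] Fr 0.49 Ft(cw) 0.46 t 7.0
```

View pics/w5.png

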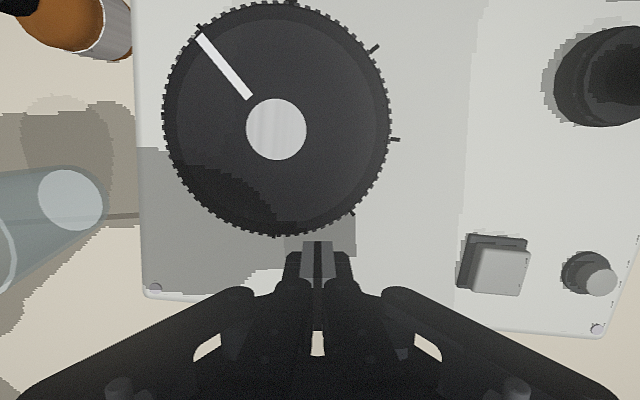

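>>> step_arm --pt "0 -0.001 0 0.12" --pt "0 -0.002 -0.001 0.24" --pt "0.002 -0.002 -0.001 0.3" --pt "0.004 -0.002 -0.001 0.3" --pt "0.006 -0.0015 -0.001 0.3" --pt "0.008 -0.001 -0.001 0.3" --pt "0.009 -0.001 -0.001 0.3" --pt "0.01 -0.001 -0.001 0.3"

```text
time_s: 7.72
eef_pos: [0.5043, -0.0185, 0.0861]
tool_rot: [0.993, 0.117, -0.002, 0.0]
wrist_force: [-4.5, -0.8, 4.4]
width: -0.0001
```

```bash
python3 st.py
```

```text
pos [ 0.5043 -0.0185  0.0861] yaw [-179.99    0.26   13.39] r 0.0561 th 192.83368370340614 F [-4.5  -0.78  4.4 ] Fr 4.56 Ft(cw) 0.24 t 7.7167
```

>>> step_arm --pt "0.001 0.0002 0.001 0" --pt "0.0015 0.0004 0.0012 0"

```text
time_s: 7.88
eef_pos: [0.5043, -0.0183, 0.0866]
tool_rot: [0.993, 0.117, -0.004, 0.0]
wrist_force: [-6.0, -1.5, -2.1]
width: -0.0001
```

```bash
python3 st.py;  python3 arc.py 193 .051 155 .051 6 -38
```

```text
pos [ 0.5043 -0.0183  0.0866] yaw [-179.96    0.41   13.41] r 0.056 th 192.70981429768182 F [-6.03 -1.5  -2.08] Fr 6.21 Ft(cw) -0.14 t 7.8833
[[-0.001, 0.0056, 0.0, -0.111], [-0.0013, 0.0112, 0.0, -0.221], [-0.001, 0.0168, 0.0, -0.332], [-0.0001, 0.0224, 0.0, -0.442], [0.0014, 0.0278, 0.0, -0.553], [0.0035, 0.033, 0.0, -0.663]]
```

>>> step_arm --pt "-0.001 0.0056 0 -0.111" --pt "-0.0013 0.0112 0 -0.221" --pt "-0.001 0.0168 0 -0.332" --pt "-0.0001 0.0224 0 -0.442" --pt "0.0014 0.0278 0 -0.553" --pt "0.0035 0.033 0 -0.663" --pt "0.0035 0.033 0 -0.663"

```text
time_s: 8.47
eef_pos: [0.5083, 0.0185, 0.0865]
tool_rot: [0.977, -0.213, -0.003, -0.0]
wrist_force: [-6.3, 4.5, -0.3]
width: -0.0
```

```bash
python3 st.py
python3 - <<'E'
from h import *
grab('w6')
E
```

```text
pos [0.5083 0.0185 0.0865] yaw [179.94   0.39 -24.57] r 0.0563 th 154.23998516900028 F [-6.29  4.51 -0.32] Fr 7.63 Ft(cw) 1.33 t 8.4667
```

View pics/w6.png

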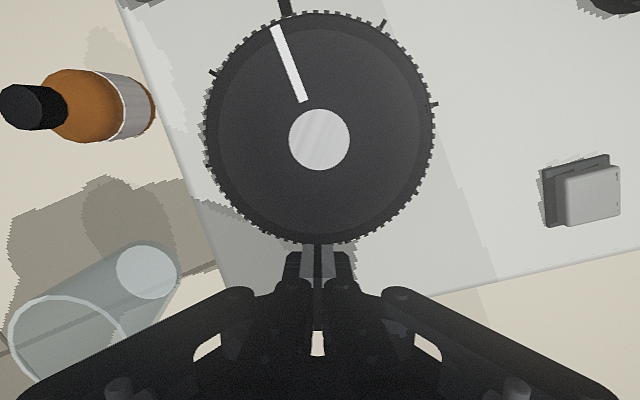

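The line is now about 7° short of the long tick and past the crest. I'll release radially, let it click in, and lift.

>>> step_arm --pt "-0.005 0.0025 0 0" --pt "-0.01 0.005 0 0" --pt "-0.015 0.007 0 0" --pt "-0.018 0.009 0.02 0.05" --pt "-0.018 0.009 0.05 0.1" --pt "-0.018 0.0 0.08 0.2" --pt "-0.025 -0.02 0.1 0.28" --pt "-0.035 -0.04 0.115 0.28" --pt "-0.04 -0.05 0.12 0.28" --pt "-0.04 -0.05 0.12 0.28"

```text
time_s: 9.35
eef_pos: [0.471, -0.0376, 0.2088]
tool_rot: [0.997, -0.077, 0.001, 0.0]
wrist_force: [-0.9, -0.7, -0.2]
width: 0.0003
```

```bash
python3 st.py
python3 - <<'E'
from h import *
grab('w7')
E
```

```text
pos [ 0.471  -0.0376  0.2088] yaw [ 1.7998e+02 -1.7000e-01 -8.8100e+00] r 0.0935 th 199.7639459623285 F [-0.91 -0.72 -0.25] Fr 1.1 Ft(cw) -0.37 t 9.35
```

View pics/w7.png

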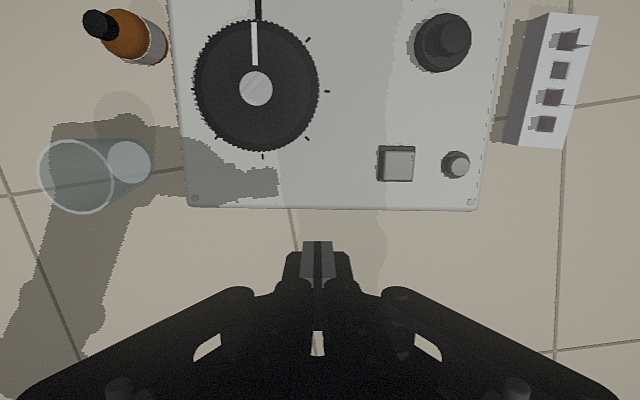

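The line (255,22–65) is aligned with the long tick (258,8). Next I'll locate the square key (398,163).

Run:
```python
from h import *
s=env.state();K,V=cam('wrist',s)
print(toworld(K,V,(398,163.5),.087),toworld(K,V,(457.5,165),.087),'dial',toworld(K,V,(256,88.5),.097))
w=[]
print(viewer.spot_in('wrist','zero_key_top'),viewer.spot_in('wrist','mode_key_top'))
p0=np.array([.5442,-.0645]);a=np.radians(-9.6);c,sn=np.cos(a),np.sin(a);print(p0+np.array([[c,-sn],[sn,c]])@[-.052,-.052])
```

```text
[ 0.48700389 -0.10389738  0.087     ] [ 0.47847793 -0.1514166   0.087     ] dial [ 0.55997067 -0.00365983  0.097     ]
[{'position': [0.4846, -0.1058, 0.0843], 'score': 0.68}] [{'position': [0.4786, -0.153, 0.0883], 'score': 0.52}, {'position': [0.5607, -0.0072, 0.0946], 'score': 0.19}]
[ 0.48425623 -0.10709982]
```

>>> step_arm --pt "0.004 -0.02 0 0" --pt "0.008 -0.04 0 0" --pt "0.012 -0.06 -0.01 0" --pt "0.014 -0.068 -0.03 0" --pt "0.014 -0.068 -0.055 0" --pt "0.014 -0.068 -0.08 0" --pt "0.014 -0.068 -0.095 0" --pt "0.014 -0.068 -0.105 0" --pt "0.014 -0.068 -0.108 0" --pt "0.014 -0.068 -0.108 0"

```text
time_s: 10.33
eef_pos: [0.4852, -0.1019, 0.0983]
tool_rot: [0.997, -0.073, -0.001, -0.0]
wrist_force: [0.0, 0.1, 1.1]
width: -0.0
```

```bash
python3 st.py
python3 - <<'E'
from h import *
grab('w8')
E
```

```text
pos [ 0.4852 -0.1019  0.0983] yaw [-1.7998e+02  1.3000e-01 -8.4100e+00] r 0.121 th 232.43456994391644 F [0.05 0.06 1.13] Fr -0.08 Ft(cw) -0.0 t 10.3333
```

View pics/w8.png

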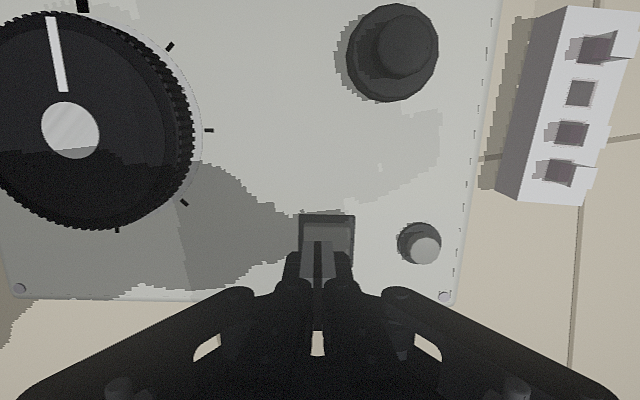

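>>> step_arm --pt "0 -0.002 -0.003 0" --pt "0 -0.004 -0.006 0" --pt "0 -0.004 -0.009 0" --pt "0 -0.004 -0.011 0" --pt "0 -0.004 -0.013 0" --pt "0 -0.004 -0.013 0"

```text
time_s: 10.88
eef_pos: [0.4855, -0.107, 0.0864]
tool_rot: [0.997, -0.074, 0.0, 0.0]
wrist_force: [-0.2, 0.3, 1.3]
width: 0.0003
```

>>> step_arm --pt "0 0 -0.001 0" --pt "0 0 -0.002 0" --pt "0 0 -0.002 0"

```text
time_s: 11.13
eef_pos: [0.4855, -0.107, 0.0845]
tool_rot: [0.997, -0.074, 0.0, 0.0]
wrist_force: [-0.6, 0.0, 1.9]
width: 0.0001
```

>>> step_arm --pt "0 0 -0.001 0" --pt "0 0 -0.002 0" --pt "0 0 -0.002 0"

```text
time_s: 11.38
eef_pos: [0.4856, -0.107, 0.083]
tool_rot: [0.997, -0.074, 0.0, 0.0]
wrist_force: [-0.3, -0.8, 7.7]
width: 0.0003
```

>>> step_arm --pt "0 0 -0.001 0" --pt "0 0 -0.001 0" --pt "0 0 -0.001 0"

```text
time_s: 11.63
eef_pos: [0.4856, -0.107, 0.0828]
tool_rot: [0.997, -0.074, 0.0, -0.0]
wrist_force: [-2.7, 0.3, 15.0]
width: -0.0001
```

The key is on its stop: z held at 0.083 m while the force rose to 15 N. Now I'll let it up and clear off.

>>> step_arm --pt "0 0 0.004 0" --pt "0 0 0.01 0" --pt "0 0 0.03 0" --pt "0 0 0.06 0" --pt "0 0 0.09 0" --pt "-0.01 0.01 0.115 0" --pt "-0.02 0.03 0.13 0" --pt "-0.025 0.045 0.14 0" --pt "-0.025 0.045 0.14 0" --pt "-0.025 0.045 0.14 0"

```text
time_s: 12.47
eef_pos: [0.4604, -0.061, 0.2219]
tool_rot: [0.997, -0.073, 0.001, -0.0]
wrist_force: [-0.3, -0.1, 0.6]
width: 0.0002
```

```bash
python3 st.py
python3 - <<'E'
from h import *
s,im=grab('w9'); K,V=cam('wrist',s)
t=viewer.camera('top'); cv2.imwrite('pics/top9.png',cv2.resize(t[130:280,235:400,::-1],None,fx=4,fy=4,interpolation=cv2.INTER_CUBIC))
E
```

```text
pos [ 0.4604 -0.061   0.2219] yaw [-1.7998e+02 -6.0000e-02 -8.3500e+00] r 0.1129 th 209.17069765117787 F [-0.33 -0.15  0.6 ] Fr 0.36 Ft(cw) 0.03 t 12.4667
```

View pics/w9.png

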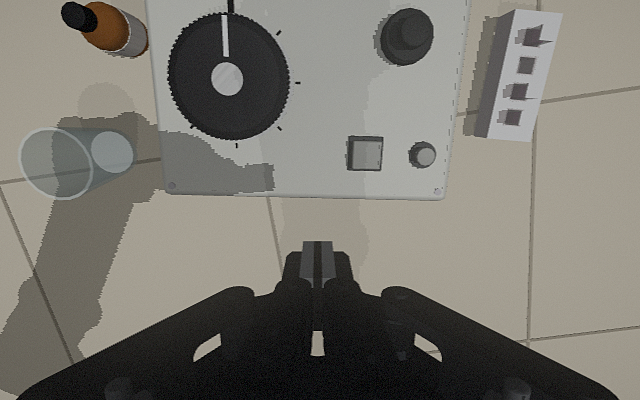

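View pics/top9.png

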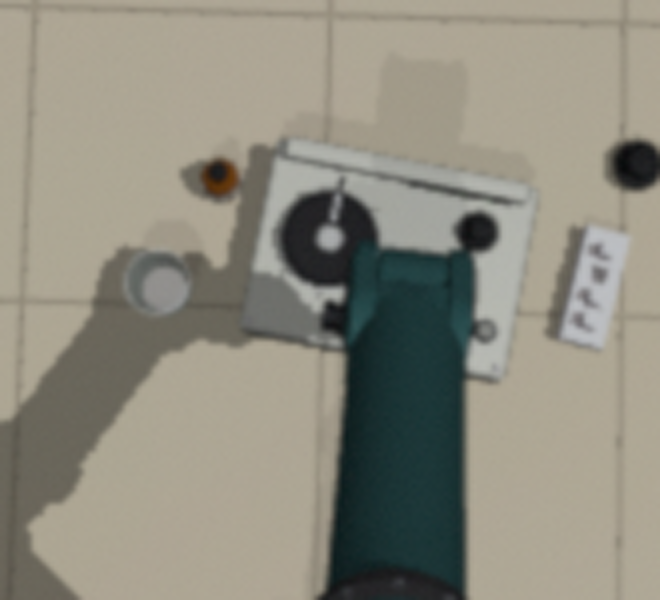

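Run:
```python
from h import *
s=env.state(); K,V=cam('wrist',s)
im=cv2.imread('pics/w9.png')
g=cv2.cvtColor(im,cv2.COLOR_BGR2GRAY)
m=np.zeros_like(g); m[18:58,215:240]=(g[18:58,215:240]>140)
ys,xs=np.nonzero(m); W=np.array([toworld(K,V,(x,y),.0953)[:2] for x,y in zip(xs,ys)])
vx,vy,_,_=cv2.fitLine((W*1000).astype(np.float32),cv2.DIST_L2,0,.01,.01).ravel()
a=np.degrees(np.arctan2(vy,vx)); 
if vx<0:a+=180
e=[toworld(K,V,p,.075)[:2] for p in [(161.5,191),(446,199)]]; d=e[0]-e[1]
print(len(xs),'line deg',a,'case yaw',np.degrees(np.arctan2(d[1],d[0]))-90,'len',np.linalg.norm(d))
c=im[0:100,150:310]; cv2.imwrite('pics/w9c.png',cv2.resize(c,None,fx=5,fy=5,interpolation=cv2.INTER_CUBIC))
```

```text
186 line deg -9.411836 case yaw -10.227242180742365 len 0.25852628930723714
```

View pics/w9c.png

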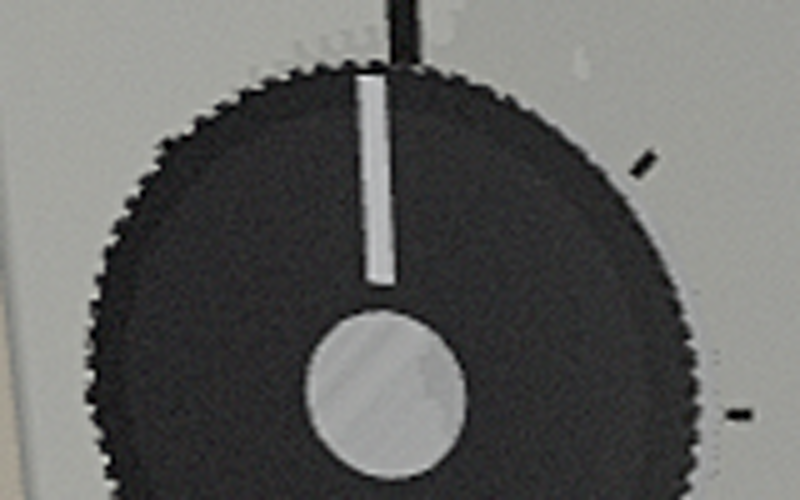

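The line measures -9.4° against a case yaw of -10.2°, so they agree within 1°; the sideways offset in the crop is parallax. The keys are up, the cap is on and the hand is clear, so I'm handing in.

```bash
python3 -c "
from station import env
print(env.finish_job())"
```

```text
the job is handed in; nothing more can be done
None
```

The job is done and handed in, with the robot's clock at about 12.5 s of the 72 s. The hand-in reports no verdict, so what follows rests on my own checks.

**Dial:** I turned it with the closed fingertips on the robot-side rim, pressing at about 5–8 N, in two strokes. It clicked in with the white line at the long tick. The last close-up shows the line within about 1° of the case's axis, well inside the 5° allowed.

**Zero key:** I pressed it to its stop, where the height held at 0.083 m while the force rose to 15 N. I then let it up, and it looks up in the last pictures.

**Everything else:** The last wrist and top pictures show the cap on the well, the round key untouched, and the case, rack, dropper and beaker where they started. I didn't recheck the reagent bottle, petri dish and battery after the moves, but the arm never came near them low down. The hand finished about 0.14 m above the panel, with only sensor noise on the wrist force.

**Disagreements:**
- **Dial start:** The line began about 112° from the long tick, midway between two detents, not resting in one as I expected. It settled normally once turned.
- **Position estimates:** The top and wrist cameras differed by about 3 mm on the dial and key positions. Contact with the rim and the key fit the values I used.

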